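# Fit the battery to a cordless grinder and hold its lid at the pulse mark

### The job

Get the cordless grinder ready: slide the yellow battery along the rail of the black grinder until it clicks home against the stop, and let go of it. Then set the red lid into the grinder's mouth and turn it clockwise (seen from above) to the green pulse mark, half-way to the red lock mark; never turn it on into the lock catch. A spring turns the lid back, so finish while still gripping the lid and holding it still at the green mark; leave the other things on the worktop alone.

Things in the scene. Friction and masses are not known exactly. Their poses are not given: they have to be found in the camera images.
- grinder: Cordless grinder, fixed. Origin on the drum's vertical axis at worktop height, z up. Black drum, radius 52 mm (foot 58), open top, steel rim 80 mm high. Its battery rail lies on its own -y side: a black plate 74 mm wide, 39 to 215 mm from the axis, its top (rail floor) 12 mm above the worktop.
- mouth (a point): Centre of the mouth, on the axis at rim height (80 mm); axes as the grinder's. Mouth 75 mm wide, with two entry gaps for the lid's lugs at its +x and -x sides (18 mm wide, reaching 47 mm from the axis; white marks). The steel flange between them, 10 mm thick, keeps turned lugs down. The sprung turntable lies 21 mm below.
- pulse_mark (a point): Middle of one of two green marks on the drum's rim, 51 mm from the axis, 80 mm high. Green lies 0.70 rad (40 degrees) clockwise of each white entry mark, red lock marks 1.40 rad clockwise of it; every mark occurs twice, half a turn apart.
- rail_home (a point): Where the battery's origin lies when home: on the rail floor, 98 mm from the drum axis; axes as the grinder's; the battery comes moving along +y up to the end stop (52 mm high). Grey side guides 52 mm apart with inward lips 40 mm apart, 30.5 mm above the worktop, from 67 to 125 mm from the axis; flared entry out to 147 mm.
- rail_start (a point): Point on the open part of the rail floor, 82 mm before rail_home, where the battery can be set down in line before sliding; its foot is then just outside the flared entry. Axes as the grinder's.
- battery: Loose battery, 280 g. Origin: centre of its underside, z up, y along the slide (either end first). Black foot 48 (x) x 60 (y) x 10 mm, runs under the lips with 2 mm play each side; yellow body above 30 (x) x 55 (y), up to 54 mm: grip across x, fingertips over 20 mm above its underside to pass over the lips. A cross groove below drops over the detent.
- detent (a joint): Sprung round nose in the rail floor at rail_home, 2.5 mm proud. 0: up (now, and again when the home battery's groove sits over it), up to 0.0025 m while the battery's foot presses it down on the way. Passing it takes a push of roughly 5 N.
- lid: Loose lid, 150 g. Origin: centre of its underside, z up. Grey plug radius 34 mm with two lugs at +x and -x (to 41 mm, 12 wide, 6 high, at the bottom); red cap radius 47 at 20 to 28 mm height, white pointers at +x and -x; grip bar along x, 44 x 14 mm, at 28 to 60 mm. Half a turn is the same. Goes in with x along the grinder's x, 3 mm play; seated on the rim its origin is 20 mm below mouth.
- turntable (a joint): Sprung turntable in the drum, driven by the lid's lugs after 0.09 rad of play. rad, 0 at rest, grows as the lid turns clockwise from above (lid angle = this + 0.09). Spring 0.15 N m/rad plus 0.045 N m turns the lid back if let go. Lid on the green mark: about 0.61. From about 0.84 a lug rides on the stiffer lock catch; it locks near 1.25.
- spice_jar: Spice jar with a yellow-brown cap, 42 x 42 x 106 mm, bystander; origin at its underside.
- pepper: Dark pepper shaker with a white top, 42 x 42 x 88 mm, bystander; origin at its underside.
- salt: White salt shaker, 42 x 42 x 88 mm, bystander; origin at its underside.
- mug: Green and white mug, 86 x 120 x 88 mm, bystander; origin at its underside.
- lemon: Yellow lemon, 71 x 53 x 51 mm, bystander; origin at its underside.
Not all that is in view belongs to the job. Of the things that look like the battery, the middle-sized one is meant.

How it is judged:
By the outcome, as a careful person would: the job done as asked, in the order asked, and still so for the second after the job is handed in, while the arm keeps its last pose, push and grip.
It also fails if it takes over 67 s, if anything falls off the work surface, if the arm or the gripper's body presses on something with over 40 N, if the wrist force passes 120 N, or if a joint passes its speed limit or range.

### The arm

A 6-joint arm with a two-finger parallel gripper is mounted at the origin on a cart in front of the work surface, level with it; the furniture and walls round the work are solid. World frame = base frame: x ahead of the robot, y to its left, z up, the work surface at z = 0. Lengths are in mm, angles in degrees, forces in N, time in s.
With the tool pointing down it reaches from about 300 to 850 mm from the base axis. Payload 4.2 kg.
Tool frame: the origin (TCP) lies midway between the tips of the shut fingers; the grasp point (between the pads) lies 19 mm behind it; z points along the fingers, y is the line along which they close (so a half turn about z gives the same grasp; the last joint's range is limited). The gripper opens to 91 mm and grips with 3 to 60 N. Pads are 32 mm wide; open, the fingers measure 118 mm over their backs; the gripper's body (76 mm by 178 mm) begins 60 mm behind the grasp point.
Start: joints at [69.901, 18.312, 89.639, -0, 72.044, -1.146], TCP at [186.763, 543.841, 213.976] pointing down, gripper open.
Joint ranges: [-177.97, 177.97], [-48.28, 115.42], [12.27, 149.76], [-77.06, 257.06], [2.81, 150.46], [-146.56, 146.56]. Speed limits (degrees/s): [147.25, 147.25, 180, 180, 180, 180].

### API

Orientations are given as [roll, pitch, yaw] about the fixed x, y, z axes, in that order (R = Rz(yaw) Ry(pitch) Rx(roll)).
In Python, from workcell import env gives the robot as it stands.
- The arm moves only by the shell command python3 -m jog 'ROWS' [FORCE]. ROWS is a JSON object of lists of equal length, an entry for each row: "jaw": the finger opening in mm, from 0 to 91.2; "slide": the shift along the tool's x, y, z in units of 30 mm (1.0 is 30 mm), a list of three; "spin": the turn about the tool's z in units of 8 degrees (1.0 is 8 degrees). In form: {"jaw": [jaw, ...], "slide": [[dx, dy, dz], ...], "spin": [spin, ...]}. A call has 1 to 10 rows; each row shifts and turns the commanded pose from where the row before left it, along the tool's axes as they then stand; what a row does not reach is not made up. A row lasts 1/10 s, in which the tool goes at most 50 mm and 8.59 degrees, less where a joint would pass 70% of its speed; a pose out of reach is approached as far as the arm can. A call is refused whole if a number of a shift passes 1 or a number of a turn 1, either way. A call with a gripper value outside its range is refused whole. The fingers move at their own pace and stop on an object; FORCE is the grip in N (left out, the last holds). Time passes only in rows, so rows that do not move let the fingers close. It gives the time, the measured TCP pose, the force, the opening and the grip force at its end, in the units of the state.
- env.state(): the state, without advancing time (a new reading comes with each control period).
- env.grab_frame(name): name is "scene" or "top"; returns the picture (420x560x3 uint8, red, green, blue); there is no depth.
- env.camera_model(name): a dict with "fx", "fy", "cx", "cy" (pixels), "camera_from_world" (4x4, takes a point from world to camera coordinates). Camera axes: x right, y up, looking along -z (the intrinsics and any distortion apply to the point x, -y, -z); pixel columns grow to the right and rows downward; lengths in mm; the calibration is good to about 2 mm. A picture is of the moment at which its call begins. camera_model takes no time and is no camera call.
- env.job_done(): hands the job in; it is judged then, once.
The state is a dict: "time_s": time; "qpos": joint angles; "qvel": joint speeds; "effort": joint torques, N m; "ee_pos": TCP position; "ee_rot": TCP orientation; "force": force on the tool from outside, world axes, zero at the start; "torque": the same for the moment, N m; "gripper_width": finger opening in mm; "gripper_force": force on a finger pad.
Only numpy, scipy, OpenCV 4.12 (cv2) and the standard library are available. Lean on these libraries where they do the work, as an engineer would, in place of code of your own. Each camera call takes 0.05 s, during which the arm holds its last target. There are 200 camera calls.

## Working session

There is one attempt and no reset: what is moved stays moved. The work goes in short steps, Python scripts to look and compute and a shell command to move; the robot and the scene stay as the last step left them, time stands still between calls to the robot, and variables do not carry over. Pictures are saved under pics/ and viewed, at most 10 in all, crops included, and the job is handed in when it is done.

```bash
mkdir -p pics; python3 - <<'E'
from workcell import env
import cv2,numpy as np
for n in("scene","top"):
    cv2.imwrite(f"pics/{n}0.png",env.grab_frame(n)[:,:,::-1])
    m=env.camera_model(n);print(n,{k:(np.round(v,3).tolist() if k=="camera_from_world" else v) for k,v in m.items()})
print(env.state())
E
```

```text
scene {'fx': 492.5987088420263, 'fy': 492.5987088420263, 'cx': 272.41879620077634, 'cy': 206.98557608390882, 'camera_from_world': [[-0.84, -0.543, 0.006, 467.63], [0.348, -0.53, 0.774, -220.122], [-0.417, 0.652, 0.634, -1789.156], [0.0, 0.0, 0.0, 1.0]]}
top {'fx': 441.5745879477222, 'fy': 441.5745879477222, 'cx': 280.991958796651, 'cy': 203.75293134362693, 'camera_from_world': [[-0.009, -1.0, -0.018, 56.105], [0.992, -0.011, 0.127, -537.245], [-0.127, -0.017, 0.992, -1391.088], [0.0, 0.0, 0.0, 1.0]]}
{'time_s': 0.1, 'qpos': array([ 6.99005119e+01,  1.83494623e+01,  8.96993428e+01, -5.10591009e-04,
        7.20428034e+01, -1.14566871e+00]), 'qvel': array([-0.05822788, -0.07473807, -0.15275116, -0.00541513, -0.07090515,
       -0.13375517]), 'effort': array([-5.86905498e-04, -4.13337922e+01, -2.32506895e+01,  7.28494464e-02,
        4.21561254e-02, -5.35318861e-05]), 'ee_pos': array([186.61081505, 543.40800937, 213.18996011]), 'ee_rot': array([-1.79908400e+02, -1.34628360e-03,  1.61046337e+02]), 'force': array([-0.52246832, -0.63057927, -0.55452708]), 'torque': array([-0.00088376,  0.02088164,  0.05580259]), 'gripper_force': 0.0, 'gripper_width': 90.82695570489082}
```

View pics/scene0.png

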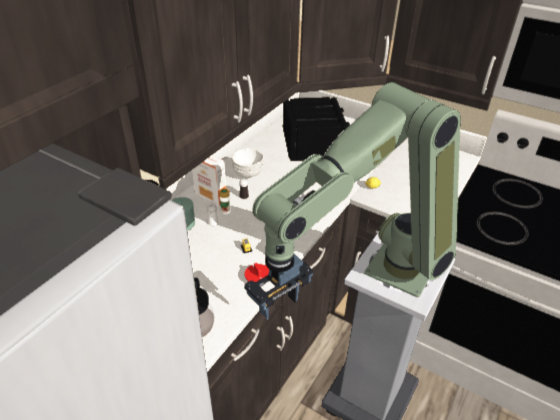

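View pics/top0.png

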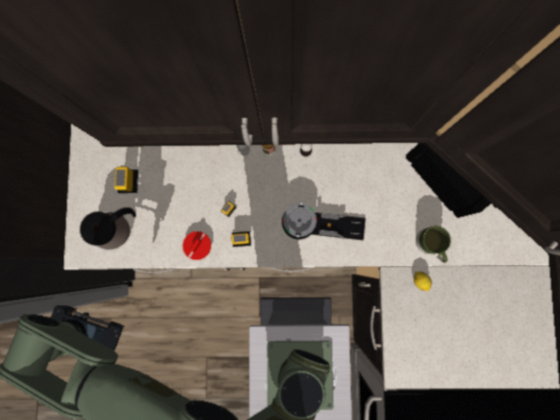

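The top view shows the middle-sized battery near (240,239), with a small one at (229,209) and a large one at (124,178). The lid is near (196,245), and the grinder drum is near (300,221) with its rail towards the image right. I'll enlarge the lid and battery area and the grinder area next.

```bash
python3 - <<'E'
import cv2
a=cv2.imread("pics/top0.png")
c=lambda x,y,w,h,s:cv2.resize(a[y:y+h,x:x+w],None,fx=s,fy=s,interpolation=cv2.INTER_CUBIC)
cv2.imwrite("pics/c1.png",c(175,195,90,70,8))
cv2.imwrite("pics/c2.png",c(275,190,95,60,8))
E
```

```text
(no output)
```

View pics/c1.png

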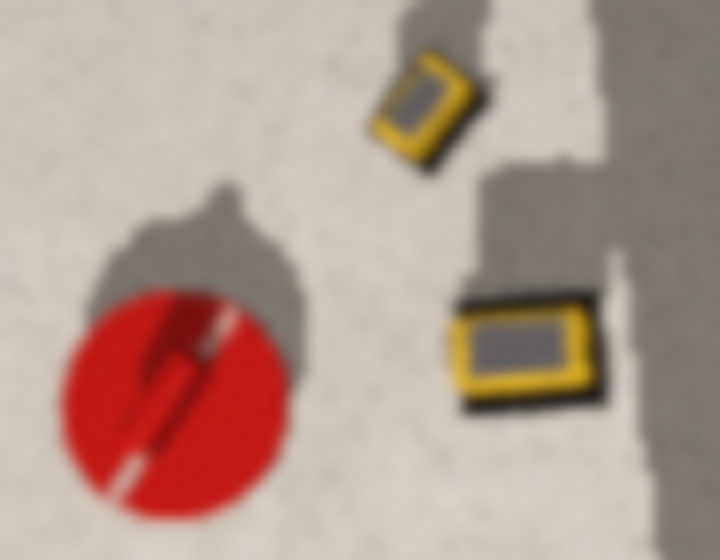

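View pics/c2.png

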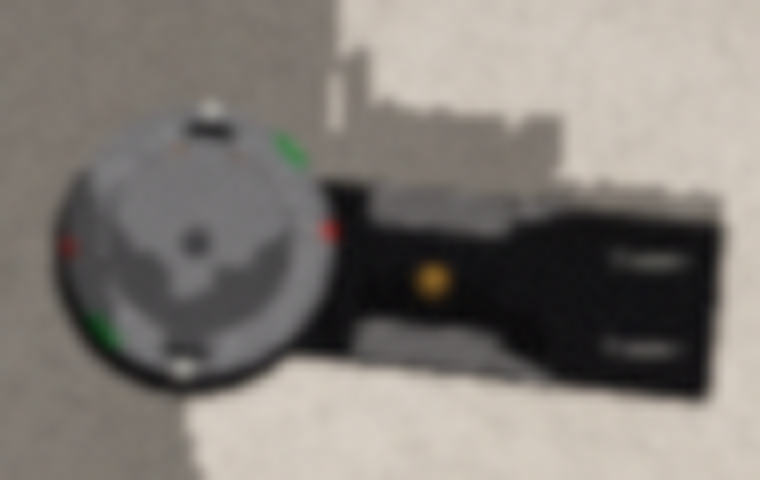

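```bash
cat > h.py <<'E'
from workcell import env
import numpy as np
M=env.camera_model("top");T=np.array(M["camera_from_world"]);R=T[:3,:3];C=-R.T@T[:3,3]
def w(u,v,z):
    d=R.T@np.array([(u-M["cx"])/M["fx"],-(v-M["cy"])/M["fy"],-1]);return C+d*(z-C[2])/d[2]
def crop(x0,y0,s,p,z): return w(x0+(p[0]+.5)/s-.5,y0+(p[1]+.5)/s-.5,z)
def px(P):
    c=R@np.array(P)+T[:3,3];return [M["cx"]-M["fx"]*c[0]/c[2],M["cy"]+M["fy"]*c[1]/c[2]]
E
python3 - <<'E'
from h import *
np.set_printoptions(precision=1,suppress=True)
a=lambda p,z:crop(175,195,8,p,z)
b=lambda p,z:crop(275,190,8,p,z)
ang=lambda d:np.degrees(np.arctan2(d[1],d[0]))
f=[a(p,10) for p in((458,297),(600,290),(608,403),(463,412))]
print("foot c",np.mean(f,0),"long",[ang(f[0]-f[1]),ang(f[3]-f[2])],np.linalg.norm(f[0]-f[1]),np.linalg.norm(f[1]-f[2]))
t=[a(p,54) for p in((455,318),(588,308),(603,392),(455,396))];print("top c",np.mean(t,0),a((520,346),54))
p,q=a((228,318),28),a((122,480),28);print("lid",(p+q)/2,a((175,404),28),ang(p-q),np.linalg.norm(p-q))
for n,p,q in(("wh",(210,108),(184,368)),("gr",(291,150),(104,330)),("rd",(330,230),(67,245))):
    p,q=b(p,80),b(q,80);print(n,(p+q)/2,ang(p-q),np.linalg.norm(p-q))
d=b((433,280),14);print("det",d)
p,q=b((720,215),12),b((707,395),12);print("end",(p+q)/2,ang(p-q),np.linalg.norm(p-q))
E
```

```text
foot c [428.7 182.2  10. ] long [np.float64(92.24637856492039), np.float64(92.99481684233695)] 58.096372515337166 46.08621896670392
top c [425.3 180.2  54. ] [428.3 182.3  54. ]
lid [409.8 324.1  28. ] [407.7 324.1  28. ] -32.91610861297722 76.87975481052436
wh [482.8  -6.2  80. ] -6.4894002415482905 101.96800305985126
gr [481.9  -6.5  80. ] -46.673259773410464 101.20341870343
rd [482.8  -6.7  80. ] -87.3239110726861 102.35416579866576
det [ 470.5 -103.4   14. ]
end [ 459.5 -217.    12. ] -5.969416137435106 73.48277331952839
```

The readings agree with the stated sizes: the mark pairs are 102 mm apart, the rail end is 73.5 mm wide, and the detent lies about 98 mm from the axis. The grinder is at (482.5, -6.4) with yaw -6.5, the battery at (428.5, 182) with yaw 2.6, and the lid at (409, 324) with its bar at -33.

I'll start by spinning the tool so the jaws close across the battery.

```bash
cat >> h.py <<'E'
def go(x,y,z,yaw):
    "units of jog to reach the pose: spin first, then slide"
    s=env.state();p=s["ee_pos"];y0=s["ee_rot"][2]
    sp=-((yaw-y0+180)%360-180)/8
    c,n=np.cos(np.radians(yaw)),np.sin(np.radians(yaw));d=np.array([x,y,z])-p
    print("spin",round(sp,2),"slide",np.round(np.array([d[0]*c+d[1]*n,d[0]*n-d[1]*c,-d[2]])/30,3),"at",np.round(p,1),np.round(s["ee_rot"],1),"F",np.round(s["force"],1),"T",np.round(s["torque"],2),"jaw",round(s["gripper_width"],1),round(s["gripper_force"],1),"t",s["time_s"])
E
python3 -m jog '{"jaw":[91,91,91,91,91,91,91,91,91,91],"slide":[[0,0,0],[0,0,0],[0,0,0],[0,0,0],[0,0,0],[0,0,0],[0,0,0],[0,0,0],[0,0,0],[0,0,0]],"spin":[0.95,0.95,0.95,0.95,0.95,0.95,0.95,0.95,0.95,0]}'
python3 -c "from h import *;go(428.5,182,214,92.6)"
```

```text
time_s: 1.1
ee_pos: [186.7, 543.6, 213.5]
ee_rot: [-180.0, 0.0, 92.7]
force: [0.3, -0.2, 0.4]
gripper_width: 90.6
gripper_force: 0.0
spin 0.01 slide [-12.406   7.506  -0.016] at [186.7 543.6 213.5] [-180.     0.    92.7] F [ 0.3 -0.2  0.4] T [-0.11 -0.02 -0.07] jaw 90.6 0.0 t 1.1
```

```bash

python3 -m jog '{"jaw":[91,91,91,91,91,91,91,91,91,91],"slide":[[-1,0.6,0],[-1,0.6,0],[-1,0.6,0],[-1,0.6,0],[-1,0.6,0],[-1,0.6,0],[-1,0.6,0],[-1,0.6,0],[-1,0.6,0],[-1,0.6,0]],"spin":[0,0,0,0,0,0,0,0,0,0]}'
python3 -m jog '{"jaw":[91,91,91,91,91],"slide":[[-1,0.6,0],[-1,0.6,0],[-0.4,0.3,0],[0,0,0],[0,0,0]],"spin":[0,0,0,0,0]}'
python3 -c "
from h import *;go(428.5,182,60,92.6)
import cv2;a=env.grab_frame('top')[:,:,::-1];cv2.imwrite('pics/c3.png',cv2.resize(a[170:300,150:330],None,fx=4,fy=4,interpolation=2))"
```

```text
time_s: 2.1
ee_pos: [380.9, 251.1, 213.9]
ee_rot: [-180.0, -0.0, 92.8]
force: [0.3, 0.1, -0.2]
gripper_width: 90.9
gripper_force: 0.0
time_s: 2.6
ee_pos: [428.4, 182.7, 213.8]
ee_rot: [-180.0, -0.0, 92.7]
force: [-0.4, -0.6, 0.1]
gripper_width: 91.0
gripper_force: 0.0
spin 0.01 slide [-2.300e-02  4.000e-03  5.125e+00] at [428.4 182.7 213.8] [-180.    -0.    92.7] F [-0.4 -0.6  0.1] T [-0.09 -0.    0.02] jaw 91.0 0.0 t 2.6
```

View pics/c3.png

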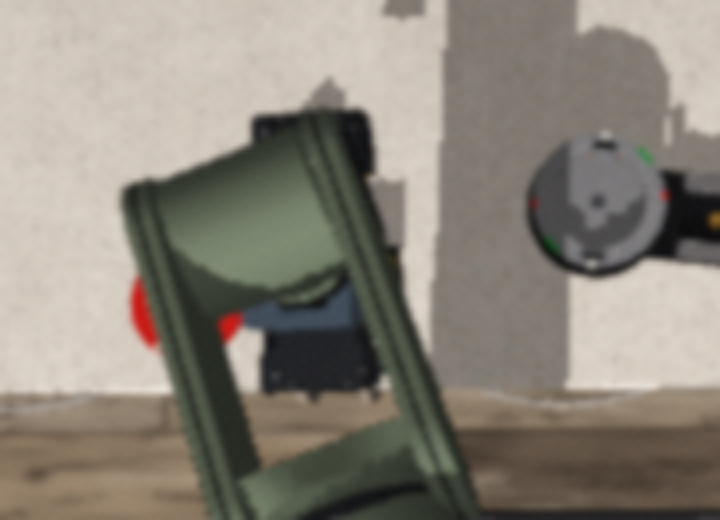

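The arm hides the battery from the top camera, but the lid and the grinder (drum about (598,203) in the crop) haven't moved. I'll go down on the measured position, with the fingertips ending at z = 25.

```bash

python3 -m jog '{"jaw":[91,91,91,91,91,91,91,91,91,91],"slide":[[0,0,0.9],[0,0,0.9],[0,0,0.9],[0,0,0.9],[0,0,0.9],[0,0,0.9],[0,0,0.5],[0,0,0.4],[0,0,0],[0,0,0]],"spin":[0,0,0,0,0,0,0,0,0,0]}'
python3 -m jog '{"jaw":[15,15,15,15,15,15,15,15,15,15],"slide":[[0,0,0],[0,0,0],[0,0,0],[0,0,0],[0,0,0],[0,0,0],[0,0,0],[0,0,0],[0,0,0],[0,0,0]],"spin":[0,0,0,0,0,0,0,0,0,0]}' 30
python3 -c "from h import *;go(428.5,182,120,92.6)"
```

```text
time_s: 3.65
ee_pos: [428.5, 183.4, 25.2]
ee_rot: [-180.0, -0.0, 92.7]
force: [-0.1, -0.2, -0.4]
gripper_width: 91.2
gripper_force: 0.0
time_s: 4.65
ee_pos: [428.4, 182.6, 24.9]
ee_rot: [-180.0, 0.0, 92.6]
force: [-0.3, 0.6, 0.4]
gripper_width: 30.2
gripper_force: 30.0
spin 0.01 slide [-0.019  0.004 -3.17 ] at [428.4 182.6  24.9] [-180.     0.    92.6] F [-0.3  0.6  0.4] T [-0.02  0.29 -0.02] jaw 30.2 30.0 t 4.65
```

```bash

python3 -m jog '{"jaw":[15,15,15,15,15,15,15,15],"slide":[[0,0,-0.4],[0,0,-0.8],[0,0,-0.8],[0,0,-0.9],[0,0,-0.9],[0,0,-0.4],[0,0,0],[0,0,0]],"spin":[0,0,0,0,0,0.6,0.54,0]}'
python3 -c "from h import *;go(462.1,-185.2,139,83.5)"
```

```text
time_s: 5.45
ee_pos: [428.5, 182.5, 150.8]
ee_rot: [-180.0, 0.0, 83.5]
force: [0.4, 0.3, -4.3]
gripper_width: 29.7
gripper_force: 30.0
spin 0.0 slide [-12.05    2.5     0.395] at [428.5 182.5 150.8] [-180.     0.    83.5] F [ 0.4  0.3 -4.3] T [-0.12  0.06  0.03] jaw 29.7 30.0 t 5.45
```

```bash

python3 -m jog '{"jaw":[15,15,15,15,15,15,15,15,15,15],"slide":[[-0.6,0.1,0],[-0.9,0.2,0],[-1,0.2,0],[-1,0.2,0],[-1,0.2,0],[-1,0.2,0],[-1,0.2,0],[-1,0.2,0],[-1,0.2,0],[-1,0.2,0]],"spin":[0,0,0,0,0,0,0,0,0,0]}'
python3 -m jog '{"jaw":[15,15,15,15,15,15],"slide":[[-1,0.2,0],[-1,0.2,0],[-0.55,0.2,0],[0,0,0],[0,0,0],[0,0,0]],"spin":[0,0,0,0,0,0]}'
python3 -c "
from h import *;go(462.1,-185.2,60,83.5)
import cv2
a=env.grab_frame('top')[:,:,::-1];b=env.grab_frame('scene')[:,:,::-1]
cv2.imwrite('pics/c4.png',cv2.resize(a[170:300,260:420],None,fx=4.5,fy=4.5,interpolation=2))
cv2.imwrite('pics/s4.png',b)"
```

```text
time_s: 6.45
ee_pos: [452.5, -108.2, 150.0]
ee_rot: [-179.9, -0.0, 83.6]
force: [0.9, -0.8, -2.7]
gripper_width: 29.8
gripper_force: 30.0
time_s: 7.05
ee_pos: [462.0, -183.8, 150.5]
ee_rot: [-179.9, -0.1, 83.6]
force: [-0.1, -0.0, -3.6]
gripper_width: 29.8
gripper_force: 29.9
spin 0.01 slide [-0.046  0.008  3.018] at [ 462.  -183.8  150.5] [-1.799e+02 -1.000e-01  8.360e+01] F [-0.1 -0.  -3.6] T [-0.11  0.05 -0.03] jaw 29.8 29.9 t 7.05
```

View pics/c4.png

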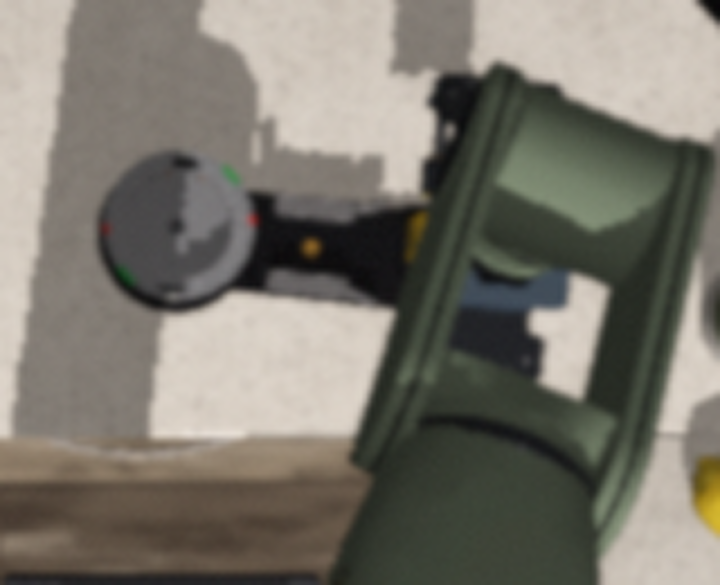

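The yellow body hangs over the open end of the rail, about (420,235) in the crop, in line with the detent at (311,246). I'll lower it onto the rail floor (TCP about 37).

```bash

python3 -m jog '{"jaw":[15,15,15,15,15,15,15,15,15],"slide":[[-0.05,0,0.5],[0,0,0.7],[0,0,0.7],[0,0,0.7],[0,0,0.6],[0,0,0.3],[0,0,0.15],[0,0,0],[0,0,0]],"spin":[0,0,0,0,0,0,0,0,0]}'
python3 -m jog '{"jaw":[15,15,15,15],"slide":[[0,0,0.05],[0,0,0.05],[0,0,0],[0,0,0]],"spin":[0,0,0,0]}'
python3 -c "from h import *;go(462.1,-185.2,37,83.5)"
```

```text
time_s: 8.05
ee_pos: [463.0, -186.6, 42.2]
ee_rot: [179.9, 0.0, 83.5]
force: [0.1, -0.4, -2.7]
gripper_width: 29.9
gripper_force: 29.9
time_s: 8.45
ee_pos: [462.3, -186.5, 38.5]
ee_rot: [180.0, -0.0, 83.5]
force: [-1.4, 0.6, -3.2]
gripper_width: 29.8
gripper_force: 29.9
spin 0.0 slide [ 0.044 -0.013  0.051] at [ 462.3 -186.5   38.5] [180.   -0.   83.5] F [-1.4  0.6 -3.2] T [-0.09  0.05 -0.01] jaw 29.8 29.9 t 8.45
```

```bash

python3 -m jog '{"jaw":[15,15,15,15],"slide":[[0,0,0.03],[0,0,0.03],[0,0,0],[0,0,0]],"spin":[0,0,0,0]}'
python3 -c "from h import *;go(462.1,-185.2,37,83.5)"
```

```text
time_s: 8.85
ee_pos: [462.4, -186.6, 36.9]
ee_rot: [180.0, 0.0, 83.5]
force: [-0.7, -0.5, 1.7]
gripper_width: 29.7
gripper_force: 30.0
spin 0.0 slide [ 0.044 -0.014 -0.004] at [ 462.4 -186.6   36.9] [180.    0.   83.5] F [-0.7 -0.5  1.7] T [-0.04  0.26  0.06] jaw 29.7 30.0 t 8.85
```

```bash

python3 -m jog '{"jaw":[15,15,15,15,15,15,15],"slide":[[0.2,0,0],[0.3,0,0],[0.3,0,0],[0.3,0,0],[0.3,0,0],[0.1,0,0],[0,0,0]],"spin":[0,0,0,0,0,0,0]}'
python3 -c "from h import *;go(471.4,-103.8,37,83.5)"
```

```text
time_s: 9.55
ee_pos: [467.5, -140.8, 36.9]
ee_rot: [180.0, -0.1, 83.6]
force: [-1.1, 1.1, 6.1]
gripper_width: 29.7
gripper_force: 30.0
spin 0.01 slide [ 1.239 -0.009 -0.005] at [ 467.5 -140.8   36.9] [ 1.80e+02 -1.00e-01  8.36e+01] F [-1.1  1.1  6.1] T [0.23 0.29 0.11] jaw 29.7 30.0 t 9.55
```

```bash

python3 -m jog '{"jaw":[15,15,15,15,15,15],"slide":[[0.2,0,-0.01],[0.3,0,0],[0.3,0,0],[0.2,0,0],[0,0,0],[0,0,0]],"spin":[0,0,0,0,0,0]}'
python3 -c "from h import *;go(471.4,-103.8,37,83.5)"
```

```text
time_s: 10.15
ee_pos: [470.8, -110.6, 36.9]
ee_rot: [-180.0, -0.1, 83.5]
force: [0.2, 4.7, 3.0]
gripper_width: 29.8
gripper_force: 30.0
spin -0.0 slide [ 0.228 -0.006 -0.004] at [ 470.8 -110.6   36.9] [-1.80e+02 -1.00e-01  8.35e+01] F [0.2 4.7 3. ] T [0.77 0.06 0.02] jaw 29.8 30.0 t 10.15
```

```bash

python3 -m jog '{"jaw":[15,15,15,15,15],"slide":[[0.1,0,0],[0.06,0,0],[0.06,0,0],[0,0,0],[0,0,0]],"spin":[0,0,0,0,0]}'
python3 -c "from h import *;go(471.4,-103.8,37,83.5)"
python3 -m jog '{"jaw":[15,15,15,15],"slide":[[0.06,0,0],[0.06,0,0],[0,0,0],[0,0,0]],"spin":[0,0,0,0]}'
python3 -c "from h import *;go(471.4,-103.8,37,83.5)"
```

```text
time_s: 10.65
ee_pos: [471.4, -105.6, 36.9]
ee_rot: [-180.0, 0.0, 83.5]
force: [-1.0, -3.6, 3.0]
gripper_width: 30.2
gripper_force: 30.0
spin 0.0 slide [ 0.061 -0.008 -0.003] at [ 471.4 -105.6   36.9] [-180.     0.    83.5] F [-1.  -3.6  3. ] T [-0.59  0.34 -0.03] jaw 30.2 30.0 t 10.65
time_s: 11.05
ee_pos: [471.7, -103.4, 37.0]
ee_rot: [180.0, 0.2, 83.6]
force: [-2.8, -10.5, 3.7]
gripper_width: 29.8
gripper_force: 30.0
spin 0.01 slide [-0.015 -0.008  0.001] at [ 471.7 -103.4   37. ] [180.    0.2  83.6] F [ -2.8 -10.5   3.7] T [-2.02  0.65 -0.26] jaw 29.8 30.0 t 11.05
```

```bash

python3 -m jog '{"jaw":[15,15,15,15],"slide":[[0.05,0,0],[0.05,0,0],[0,0,0],[0,0,0]],"spin":[0,0,0,0]}'
python3 -c "from h import *;go(471.4,-103.8,37,83.5)"
```

```text
time_s: 11.45
ee_pos: [471.8, -102.7, 37.4]
ee_rot: [180.0, 0.4, 83.7]
force: [-5.8, -18.8, 6.3]
gripper_width: 30.0
gripper_force: 30.0
spin 0.02 slide [-0.037 -0.01   0.012] at [ 471.8 -102.7   37.4] [180.    0.4  83.7] F [ -5.8 -18.8   6.3] T [-3.96  1.07 -0.41] jaw 30.0 30.0 t 11.45
```

Motion has stopped at about 97 mm from the axis with the force up to 19 N, well past the detent's 5 N, so this looks like the end stop. I'll ease off, let go, lift clear and look.

```bash

python3 -m jog '{"jaw":[15,15,60,91,91,91,91,91],"slide":[[-0.06,0,0],[-0.05,0,0],[0,0,0],[0,0,0],[0,0,0],[0,0,0],[0,0,0],[0,0,0]],"spin":[0,0,0,0,0,0,0,0]}'
python3 -m jog '{"jaw":[91,91,91,91,91,91,91,91,91,91],"slide":[[0,0,-0.4],[0,0,-0.9],[0,0,-1],[0,0,-1],[0,0,-1],[0,0,-0.9],[1,0,0],[1,0,0],[1,0,0],[1,0,0]],"spin":[0,0,0,0,0,0,-1,-1,-1,-1]}'
python3 -c "from h import *;go(409.2,324.1,180,147)"
```

```text
time_s: 12.25
ee_pos: [471.9, -102.0, 36.9]
ee_rot: [-180.0, -0.0, 83.5]
force: [-1.5, 0.3, -0.7]
gripper_width: 75.2
gripper_force: 0.0
time_s: 13.25
ee_pos: [460.5, 17.0, 192.9]
ee_rot: [180.0, -0.0, 115.8]
force: [-0.3, 0.2, -0.1]
gripper_width: 90.9
gripper_force: 0.0
spin -3.9 slide [7.009 7.653 0.431] at [460.5  17.  192.9] [180.   -0.  115.8] F [-0.3  0.2 -0.1] T [-0.04  0.03 -0.02] jaw 90.9 0.0 t 13.25
```

```bash

python3 -m jog '{"jaw":[91,91,91,91,91,91],"slide":[[0,0,0],[0,0,0],[0,0,0],[0,0,0],[0,0,0],[0,0,0]],"spin":[-0.95,-0.95,-0.95,-0.95,0,0]}'
python3 -c "
from h import *;go(409.2,324.1,180,147)"
```

```text
time_s: 13.85
ee_pos: [460.3, 15.9, 192.9]
ee_rot: [180.0, -0.0, 145.8]
force: [-0.6, -0.6, 1.5]
gripper_width: 91.2
gripper_force: 0.0
spin -0.15 slide [7.025 7.687 0.43 ] at [460.3  15.9 192.9] [180.   -0.  145.8] F [-0.6 -0.6  1.5] T [-0.05  0.01 -0.01] jaw 91.2 0.0 t 13.85
```

```bash

python3 -m jog '{"jaw":[91,91,91,91,91,91,91,91,91,91],"slide":[[0,0,0],[0.5,0.5,0],[0.9,1,0],[0.9,1,0],[0.9,1,0],[0.9,1,0],[0.9,1,0],[0.9,1,0],[0.9,1,0],[0.2,0.2,0]],"spin":[-0.15,0,0,0,0,0,0,0,0,0]}'
python3 -m jog '{"jaw":[91,91],"slide":[[0,0,0],[0,0,0]],"spin":[0,0]}'
python3 -c "
from h import *;go(409.2,324.1,34,147)
import cv2
a=env.grab_frame('top')[:,:,::-1]
cv2.imwrite('pics/c5.png',cv2.resize(a[190:250,275:370],None,fx=8,fy=8,interpolation=2))"
```

```text
time_s: 14.85
ee_pos: [408.9, 327.4, 192.8]
ee_rot: [179.9, -0.0, 147.3]
force: [0.4, -1.1, -0.6]
gripper_width: 91.2
gripper_force: 0.0
time_s: 15.05
ee_pos: [409.4, 322.8, 192.8]
ee_rot: [-179.9, 0.0, 147.1]
force: [-0.3, 0.0, -0.3]
gripper_width: 91.0
gripper_force: 0.0
spin 0.01 slide [0.03  0.031 5.292] at [409.4 322.8 192.8] [-179.9    0.   147.1] F [-0.3  0.  -0.3] T [-0.03  0.02  0.  ] jaw 91.0 0.0 t 15.05
```

View pics/c5.png

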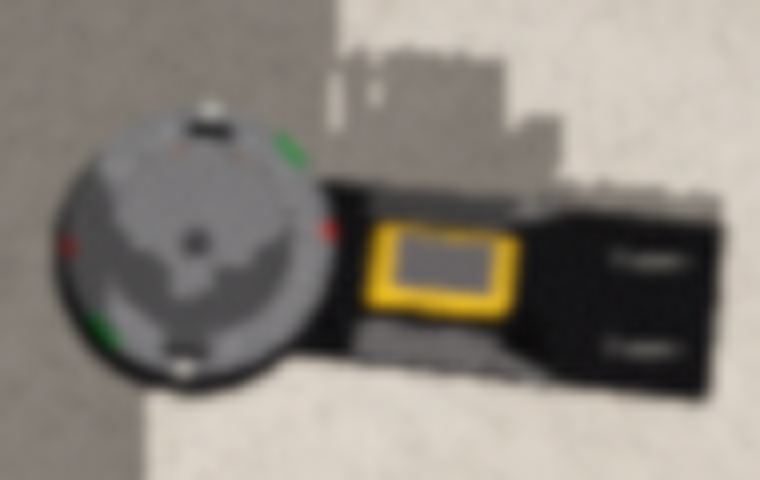

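The battery sits between the guides with its label centre at (443,264), close to the stop. I'll check how far it is from the axis and grip the lid in the same step.

```bash

python3 -c "
from h import *
for p in((443.5,264),(444,270)):
    d=crop(275,190,8,p,66)-np.array([482.5,-6.4,66]);print(np.round(d,1),'along',d@np.array([-.113,-.9936,0]),'across',d@np.array([.9936,-.113,0]))"
python3 -m jog '{"jaw":[91,91,91,91,91,91,91,91,91],"slide":[[0.03,0.03,0.8],[0,0,0.9],[0,0,0.9],[0,0,0.9],[0,0,0.9],[0,0,0.6],[0,0,0.29],[0,0,0],[0,0,0]],"spin":[0,0,0,0,0,0,0,0,0]}'
python3 -m jog '{"jaw":[5,5,5,5,5,5,5,5,5,5],"slide":[[0,0,0],[0,0,0],[0,0,0],[0,0,0],[0,0,0],[0,0,0],[0,0,0],[0,0,0],[0,0,0],[0,0,0]],"spin":[0,0,0,0,0,0,0,0,0,0]}' 40
python3 -c "from h import *;go(409.2,324.1,150,147)"
```

```text
[ -9.9 -96.5   0. ] along 96.98774905553131 across 1.091581864100375
[-12.2 -96.6   0. ] along 97.3948490520339 across -1.2355587262067047
time_s: 16.0
ee_pos: [410.0, 324.9, 35.1]
ee_rot: [179.9, 0.0, 147.1]
force: [0.8, -0.0, 1.1]
gripper_width: 91.1
gripper_force: 0.0
time_s: 17.0
ee_pos: [409.3, 325.1, 34.3]
ee_rot: [180.0, 0.0, 147.1]
force: [1.2, 0.8, -1.6]
gripper_width: 14.0
gripper_force: 6.3
spin 0.02 slide [-0.017 -0.03  -3.858] at [409.3 325.1  34.3] [180.    0.  147.1] F [ 1.2  0.8 -1.6] T [ 0.03 -0.01 -0.05] jaw 14.0 6.3 t 17.0
```

The battery measures about 97 mm from the axis, so it is home, and the lid bar is gripped at 14 mm. I'll lift and turn to yaw 173.5.

```bash

python3 -m jog '{"jaw":[5,5,5,5,5,5,5,5,5,5],"slide":[[0,0,0],[0,0,-0.4],[0,0,-0.8],[0,0,-0.9],[0,0,-0.9],[0,0,-0.8],[0,0,-0.4],[0,0,0],[0,0,0],[0,0,0]],"spin":[0,0,0,0,-0.5,-0.7,-0.7,-0.7,-0.7,0]}'
python3 -c "from h import *;go(482.5,-6.4,150,173.5)"
```

```text
time_s: 18.0
ee_pos: [409.0, 324.9, 160.9]
ee_rot: [180.0, 0.0, 173.5]
force: [0.4, 0.2, -1.4]
gripper_width: 14.0
gripper_force: 40.0
spin 0.0 slide [ -3.685 -10.696   0.365] at [409.  324.9 160.9] [180.    0.  173.5] F [ 0.4  0.2 -1.4] T [-0.06  0.03  0.03] jaw 14.0 40.0 t 18.0
```

```bash

python3 -m jog '{"jaw":[5,5,5,5,5,5,5,5,5,5],"slide":[[-0.2,-0.5,0],[-0.3,-0.9,0],[-0.3,-0.95,0],[-0.35,-1,0],[-0.35,-1,0],[-0.35,-1,0],[-0.35,-1,0],[-0.35,-1,0],[-0.35,-1,0],[-0.35,-1,0]],"spin":[0,0,0,0,0,0,0,0,0,0]}'
python3 -m jog '{"jaw":[5,5,5,5,5,5],"slide":[[-0.3,-0.9,0],[-0.135,-0.45,0],[0,0,0],[0,0,0],[0,0,0.4],[0,0,0]],"spin":[0,0,0,0,0,0]}'
python3 -c "
from h import *;go(482.5,-6.4,94,173.5)
import cv2
a=env.grab_frame('top')[:,:,::-1];b=env.grab_frame('scene')[:,:,::-1]
a=cv2.resize(a[180:260,260:380],None,fx=5,fy=5,interpolation=2)
cv2.imwrite('pics/c6.png',a)"
```

```text
time_s: 19.0
ee_pos: [474.1, 33.2, 160.4]
ee_rot: [-180.0, -0.0, 173.4]
force: [0.5, 1.2, -1.7]
gripper_width: 13.6
gripper_force: 40.0
time_s: 19.6
ee_pos: [481.3, -5.3, 146.5]
ee_rot: [180.0, -0.2, 173.6]
force: [-1.4, 0.3, -1.8]
gripper_width: 13.9
gripper_force: 40.0
spin 0.01 slide [-0.045 -0.03   1.75 ] at [481.3  -5.3 146.5] [180.   -0.2 173.6] F [-1.4  0.3 -1.8] T [ 0.04  0.01 -0.01] jaw 13.9 40.0 t 19.6
```

View pics/c6.png

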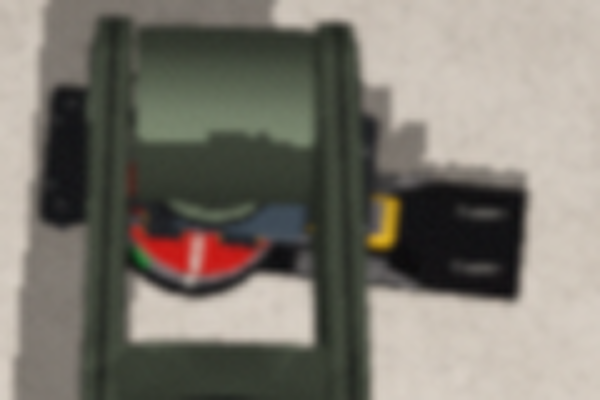

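The crop shows the red cap with its white pointer running from (199,238) to (191,281), roughly over the entry mark. I'll work out the lid's offset from the TCP with it.

```bash

python3 -c "
from h import *
ax=np.array([.9936,-.113,0]);ay=np.array([.113,.9936,0]);t=np.array([481.3,-5.3,0])
for p in((199,238),(191,281)):
    q=crop(260,180,5,p,140.5);print(np.round(q,1),'rel TCP ax/ay',(q-t)@ax,(q-t)@ay)"
```

```text
[453.5  -5.  140.5] rel TCP ax/ay -27.644938009168087 -2.874419719556131
[4.281e+02 1.000e-01 1.405e+02] rel TCP ax/ay -53.48189139145237 -0.690567397580244
```

```bash

python3 -m jog '{"jaw":[5,5,5,5,5,5],"slide":[[-0.045,-0.03,0.4],[0,0,0.4],[0,0,0.15],[0,0,0],[0,0,0],[0,0,0]],"spin":[0,0,0,0,0,0]}'
python3 -c "from h import *;go(482.5,-6.4,94,173.5)"
python3 -m jog '{"jaw":[5,5,5,5,5,5],"slide":[[0,0,0.1],[0,0,0.1],[0,0,0.1],[0,0,0],[0,0,0],[0,0,0]],"spin":[0,0,0,0,0,0]}'
python3 -c "from h import *;go(482.5,-6.4,94,173.5)"
```

```text
time_s: 20.3
ee_pos: [484.4, -7.4, 120.0]
ee_rot: [180.0, 0.0, 173.5]
force: [-0.3, -0.0, -1.4]
gripper_width: 14.0
gripper_force: 40.0
spin 0.0 slide [0.068 0.027 0.868] at [484.4  -7.4 120. ] [180.    0.  173.5] F [-0.3 -0.  -1.4] T [-0.01  0.02 -0.05] jaw 14.0 40.0 t 20.3
time_s: 20.9
ee_pos: [483.9, -7.2, 110.6]
ee_rot: [180.0, -0.0, 173.5]
force: [0.1, 1.4, -2.4]
gripper_width: 13.8
gripper_force: 40.0
spin 0.0 slide [0.05  0.02  0.555] at [483.9  -7.2 110.6] [180.   -0.  173.5] F [ 0.1  1.4 -2.4] T [ 0.37 -0.03 -0.07] jaw 13.8 40.0 t 20.9
```

```bash

python3 -m jog '{"jaw":[5,5,5,5,5,5,5,5],"slide":[[0.03,0.015,0.1],[0,0,0.1],[0,0,0.1],[0,0,0.1],[0,0,0.07],[0,0,0],[0,0,0],[0,0,0]],"spin":[0,0,0,0,0,0,0,0]}'
python3 -c "from h import *;go(482.5,-6.4,94,173.5)"
```

```text
time_s: 21.7
ee_pos: [483.4, -6.9, 96.7]
ee_rot: [180.0, 0.0, 173.5]
force: [0.3, 0.3, -1.4]
gripper_width: 13.6
gripper_force: 40.0
spin 0.0 slide [0.03  0.012 0.091] at [483.4  -6.9  96.7] [180.    0.  173.5] F [ 0.3  0.3 -1.4] T [ 0.04  0.01 -0.03] jaw 13.6 40.0 t 21.7
```

```bash

python3 -m jog '{"jaw":[5,5,5,5],"slide":[[0,0,0.06],[0,0,0.05],[0,0,0],[0,0,0]],"spin":[0,0,0,0]}'
python3 -c "from h import *;go(482.5,-6.4,94,173.5)"
```

```text
time_s: 22.1
ee_pos: [483.5, -6.8, 94.2]
ee_rot: [180.0, 0.1, 173.5]
force: [-1.5, -0.4, 5.9]
gripper_width: 13.6
gripper_force: 40.0
spin 0.0 slide [0.035 0.011 0.008] at [483.5  -6.8  94.2] [1.800e+02 1.000e-01 1.735e+02] F [-1.5 -0.4  5.9] T [0.08 0.39 0.01] jaw 13.6 40.0 t 22.1
```

The lid is seated (TCP at 94.2, about 6 N of light contact). I'll now turn it 40° clockwise, which is +5.0 spin, in two stages.

```bash

python3 -m jog '{"jaw":[5,5,5,5,5,5,5,5],"slide":[[0,0,0],[0,0,0],[0,0,0],[0,0,0],[0,0,0],[0,0,0],[0,0,0],[0,0,0]],"spin":[0.3,0.5,0.5,0.5,0.5,0.2,0,0]}'
python3 -c "from h import *;go(482.5,-6.4,94,133.4)"
```

```text
time_s: 22.9
ee_pos: [484.1, -6.6, 94.3]
ee_rot: [179.9, 0.1, 153.6]
force: [0.2, 1.2, 6.0]
gripper_width: 13.7
gripper_force: 40.0
spin 2.52 slide [ 0.042 -0.033  0.009] at [484.1  -6.6  94.3] [1.799e+02 1.000e-01 1.536e+02] F [0.2 1.2 6. ] T [0.2  0.22 0.03] jaw 13.7 40.0 t 22.9
```

```bash

python3 -m jog '{"jaw":[5,5,5,5,5,5,5,5,5],"slide":[[0,0,0],[0,0,0],[0,0,0],[0,0,0],[0,0,0],[0,0,0],[0,0,0],[0,0,0],[0,0,0]],"spin":[0.3,0.5,0.5,0.5,0.5,0.22,0,0,0]}'
python3 -c "
from h import *;go(482.5,-6.4,94,133.4)
import cv2
a=env.grab_frame('top')[:,:,::-1]
a=cv2.resize(a[190:260,260:350],None,fx=8,fy=8,interpolation=2)
cv2.imwrite('pics/c7.png',a)"
```

```text
time_s: 23.8
ee_pos: [484.5, -6.7, 94.3]
ee_rot: [179.9, 0.1, 133.4]
force: [0.6, 1.0, 5.1]
gripper_width: 13.6
gripper_force: 40.0
spin 0.0 slide [ 0.052 -0.041  0.009] at [484.5  -6.7  94.3] [1.799e+02 1.000e-01 1.334e+02] F [0.6 1.  5.1] T [0.1  0.08 0.07] jaw 13.6 40.0 t 23.8
```

View pics/c7.png

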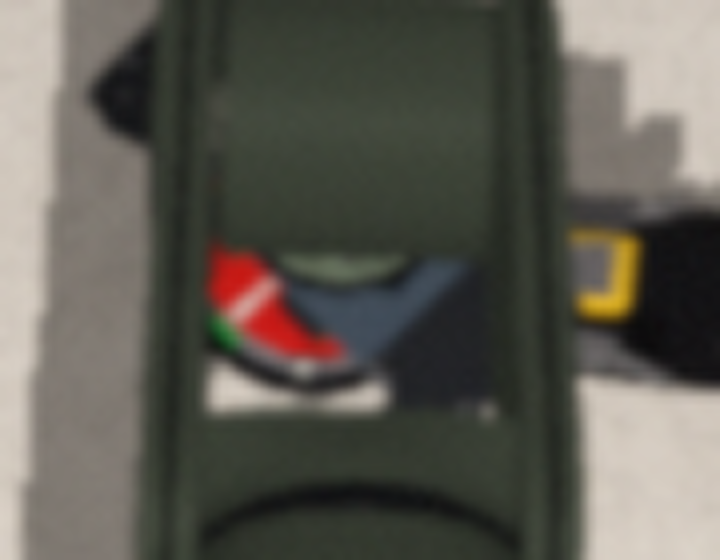

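The white pointer, (272,285) to (233,318), points straight at the green mark near (224,330). The yaw is 133.4 as planned, and the battery is still home. I'm handing in with the grip held.

```bash
python3 -c "
from workcell import env
print(env.job_done())"
```

```text
the job is handed in; nothing more can be done
None
```

The job is handed in: the battery is home against the stop and released, and the lid is seated, turned 40° clockwise to the green mark, and still gripped and held there, at about 24 s of the 67 s allowed; no verdict was returned.

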